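# Tray up the steel instruments by length for the dry-heat run

## Task

Pick out the four steel instruments from the row lying in front of the steriliser and put one in each of the four steel trays, so that each lies flat on the tray floor, lengthwise and wholly inside the rim: the two long instruments go in the two long trays (either way round), the tweezers in the medium tray and the nail clipper in the short one. The plastic marker and nail brush cannot take the heat, so leave them lying where they are. Mind the tall steriliser: pass in front of it.

Things in the scene. Friction and masses are not known exactly. Their poses are not given: they have to be found in the camera images.
- mouth_mirror: Thin steel hand instrument with a small round mirror at one end, 159 mm long, lying on the worktop. The straight handle is about 8 mm wide and 8 mm high and runs from y = -40 to +79 mm; its thin neck and the 22 mm wide mirror (up to 17 mm high) are at the -y end. Grip the handle at about y = +15 mm. Origin: middle of its length and width, on its underside; its y axis runs along its length, x across, z up.
- cuticle_pusher: Plain thin straight steel hand instrument, 155 mm long, 8 mm wide and 8 mm high, both ends thin and without a mirror; the grippable handle runs from y = -62 to +62 mm. Origin: middle of its length and width, on its underside; its y axis runs along its length, x across, z up.
- tweezers: Steel tweezers lying on their side, 116 mm long, 13 mm wide in the middle and about 6 mm high; grip across the middle. Origin: middle of its length and width, on its underside; its y axis runs along its length, x across, z up.
- nail_clipper: Short steel nail clipper, 80 mm long, 15 mm wide and 12 mm high; grip across the middle. Origin: middle of its length and width, on its underside; its y axis runs along its length, x across, z up.
- marker: White marker pen with a black cap, plastic, 135 mm long, 17 mm thick. It is not steel and stays where it lies. Origin: middle of its length and width, on its underside; its y axis runs along its length, x across, z up.
- nail_brush: White plastic nail brush lying bristles down, 98 x 36 x 32 mm. Not steel, stays where it lies. The steriliser behind the row is a fixed box 0.48 m tall, its front 0.59 m ahead of the robot base axis, from 0.42 m left to 0.08 m right of it. Origin: middle of its length and width, on its underside; its y axis runs along its length, x across, z up.
- tray_long_a: Open rectangular steel tray with a dotted floor, fixed to the worktop in a row to the right of the instruments, inside 184 x 66 mm, outside 188 x 70 mm; floor 3 mm thick, walls 2 mm thick, rim 14 mm above the worktop. Origin: centre of its underside; its y axis runs along the long side, x across, z up. One of two equal long trays.
- tray_long_b: Open rectangular steel tray with a dotted floor, fixed to the worktop in a row to the right of the instruments, inside 184 x 66 mm, outside 188 x 70 mm; floor 3 mm thick, walls 2 mm thick, rim 14 mm above the worktop. Origin: centre of its underside; its y axis runs along the long side, x across, z up. The other of the two equal long trays.
- tray_medium: Open rectangular steel tray with a dotted floor, fixed to the worktop in a row to the right of the instruments, inside 140 x 66 mm, outside 144 x 70 mm; floor 3 mm thick, walls 2 mm thick, rim 14 mm above the worktop. Origin: centre of its underside; its y axis runs along the long side, x across, z up. The tray of middle length.
- tray_short: Open rectangular steel tray with a dotted floor, fixed to the worktop in a row to the right of the instruments, inside 104 x 66 mm, outside 108 x 70 mm; floor 3 mm thick, walls 2 mm thick, rim 14 mm above the worktop. Origin: centre of its underside; its y axis runs along the long side, x across, z up. The shortest tray.

How it is judged (in metres and radians):
At the end, for the whole second after the job is handed in: Mirror and pusher each in a long tray of its own, tweezers in the medium, clipper in the short tray: each within 14 to 17 mm of the tray's middle lengthwise and 26 mm crosswise, underside under 14 mm, level within 0.1 rad, along the tray within 0.35 rad, released and at rest ((((x of mouth_mirror in the frame of tray_long_a between -0.026 and 0.026 m and y of mouth_mirror in the frame of tray_long_a between -0.016 and 0.016 m and z of mouth_mirror in the frame of tray_long_a between 0 and 0.014 m and angle between mouth_mirror's own y axis and vertical between 1.4708 and 1.6708 rad and angle between the y axis of mouth_mirror and the y axis of tray_long_a, either way round below 0.35 rad) and (x of cuticle_pusher in the frame of tray_long_b between -0.026 and 0.026 m and y of cuticle_pusher in the frame of tray_long_b between -0.017 and 0.017 m and z of cuticle_pusher in the frame of tray_long_b between 0 and 0.014 m and angle between cuticle_pusher's own y axis and vertical between 1.4708 and 1.6708 rad and angle between the y axis of cuticle_pusher and the y axis of tray_long_b, either way round below 0.35 rad)) or ((x of mouth_mirror in the frame of tray_long_b between -0.026 and 0.026 m and y of mouth_mirror in the frame of tray_long_b between -0.016 and 0.016 m and z of mouth_mirror in the frame of tray_long_b between 0 and 0.014 m and angle between mouth_mirror's own y axis and vertical between 1.4708 and 1.6708 rad and angle between the y axis of mouth_mirror and the y axis of tray_long_b, either way round below 0.35 rad) and (x of cuticle_pusher in the frame of tray_long_a between -0.026 and 0.026 m and y of cuticle_pusher in the frame of tray_long_a between -0.017 and 0.017 m and z of cuticle_pusher in the frame of tray_long_a between 0 and 0.014 m and angle between cuticle_pusher's own y axis and vertical between 1.4708 and 1.6708 rad and angle between the y axis of cuticle_pusher and the y axis of tray_long_a, either way round below 0.35 rad))) and x of tweezers in the frame of tray_medium between -0.026 and 0.026 m and y of tweezers in the frame of tray_medium between -0.014 and 0.014 m and z of tweezers in the frame of tray_medium between 0 and 0.014 m and angle between tweezers's own y axis and vertical between 1.4708 and 1.6708 rad and angle between the y axis of tweezers and the y axis of tray_medium, either way round below 0.35 rad and x of nail_clipper in the frame of tray_short between -0.026 and 0.026 m and y of nail_clipper in the frame of tray_short between -0.014 and 0.014 m and z of nail_clipper in the frame of tray_short between 0 and 0.014 m and angle between nail_clipper's own y axis and vertical between 1.4708 and 1.6708 rad and angle between the y axis of nail_clipper and the y axis of tray_short, either way round below 0.35 rad and linear speed of each of mouth_mirror, cuticle_pusher, tweezers, nail_clipper below 0.02 m/s and contact force between each of mouth_mirror, cuticle_pusher, tweezers, nail_clipper and the fingers below 0.1 N); the robot touches nothing.
It fails at once if the marker was moved more than 15 mm (distance of marker from where it was at the start of the episode above 0.015 m).
It fails at once if the nail brush was moved more than 15 mm (distance of nail_brush from where it was at the start of the episode above 0.015 m).
It also fails if it takes over 120 s, if anything falls off the work surface, if the arm or the gripper's body presses on something with over 40 N, if the wrist force passes 120 N, or if a joint passes its speed limit or range.

## Robot

A 6-joint arm with a two-finger parallel gripper is mounted at the origin on a cart in front of the work surface, level with it; the furniture and walls round the work are solid. World frame = base frame: x ahead of the robot, y to its left, z up, the work surface at z = 0. Lengths are in mm, angles in rad, forces in N, time in s.
With the tool pointing down it reaches from about 250 to 775 mm from the base axis. Payload 8.9 kg.
Tool frame: the origin (TCP) lies midway between the tips of the shut fingers; the grasp point (between the pads) lies 19 mm behind it (ctrl.grasp_offset is the distance from the TCP to the grasp point, in mm); z points along the fingers, x is the direction in which the jaws open and shut, and the axes are right-handed (so a half turn about z gives the same grasp; the last joint's range is limited). The gripper opens to 85 mm and grips with 20 to 120 N. Pads are 22 mm wide; open, the fingers measure 114 mm over their backs; the gripper's body (76 mm by 85 mm) begins 54 mm behind the grasp point. The pads swing forward as they close: fully open they stand 13 mm farther back than shut.
Start: joints at [1.191, 0.291, -0.153, 1.127, 0, 1.431], TCP at [125.196, 509.853, 231.305] pointing down, gripper open.
Joint ranges: [-2.52, 2.52], [-0.91, 1.74], [-1.3, 1.37], [-1.96, 2.02], [-1.52, 1.47], [-3.14, 3.14]. Speed limits (rad/s): [2.22, 2.22, 2.79, 3.14, 3.14, 3.14].

## Interface

Orientations are given as a unit quaternion [x, y, z, w].
In Python, from cell import get_obs, eyes, ctrl gives the robot as it stands.
- The arm moves only by the tool move_arm, never from a script. Its arguments are lists of equal length, an entry for each row: "grip": the opening, from -1 (shut) to 1 (fully open); "linear": the shift along the world's x, y, z in units of 40 cm (1.0 is 40 cm), a list of three; "turn": the turn about the world's z in units of 360 degrees (1.0 is 360 degrees). A call has 1 to 5 rows; each row is the pose to reach, as a shift and turn from the pose commanded when the call began, turning the shorter way round; what a row does not reach only later rows make up. A row lasts 1/8 s, in which the tool goes at most 62.5 mm and 10.7 degrees, less where a joint would pass 70% of its speed; a pose out of reach is approached as far as the arm can. A call with a number of a shift or a turn outside -1 to 1 is refused whole. A call with a gripper value outside its range is refused whole. The fingers move at their own pace and stop on an object; "newtons" is the grip in N (left out, the last holds). Time passes only in rows, so rows that repeat a pose let the fingers close. It gives the time, the measured TCP pose, the force and the opening at its end, in the units of the state.
- get_obs(): the state, without advancing time (a new reading comes with each control period).
- eyes.snapshot(name): name is "scene" or "top" or "wrist"; returns a dict with "img" (400x640x3 uint8, red, green, blue), "z_map" (400x640 float32, mm along the optical axis (not along the pixel's ray), 0 where there is no reading), "mtx" (3x3 intrinsics, pixels), "origin" and "attitude" of the camera in the world. Camera axes: x right, y down, z forward; pixel columns grow to the right and rows downward; lengths in mm; the calibration is good to about 2 mm. A picture is of the moment at which its call begins.
- ctrl.close_job(): hands the job in, once; it reports no verdict.
The state is a dict: "clock": time; "joint_pos": joint angles; "qd": joint speeds; "tau": joint torques, N m; "ee_pos": TCP position; "tool_rot": TCP orientation; "wrist_force": force on the tool from outside, world axes, zero at the start; "moment": the same for the moment, N m; "grip_width": finger opening in mm.
Only numpy, scipy, OpenCV 4.12 (cv2) and the standard library are available. Lean on these libraries where they do the work, as an engineer would, in place of code of your own. Each camera call takes 0.05 s, during which the arm holds its last target.

## Working session

There is one attempt and no reset: what is moved stays moved. The work goes in short steps, Python scripts to look and compute and a tool call to move; the robot and the scene stay as the last step left them, time stands still between calls to the robot, and variables do not carry over. Pictures are saved under pics/ and viewed, and the job is handed in when it is done.

Besides the shell and the picture viewer there is one more tool, called as name(argument=value, ...) on one line, values as JSON. move_arm: Moves the arm, as the interface text tells. Shifts and turns lie within -1 to 1; 1 stands for 40 cm of shift or 360 degrees of turn. Its arguments: {"type":"object","properties":{"grip":{"type":"array"},"linear":{"type":"array"},"turn":{"type":"array"},"newtons":{"type":"number"}},"required":["grip","linear","turn"]}

```bash
ls; mkdir -p pics
python3 - <<'E'
from cell import get_obs, eyes, ctrl
import cv2,numpy as np
print(get_obs())
for n in ["scene","top","wrist"]:
    s=eyes.snapshot(n); cv2.imwrite(f"pics/{n}0.png",s["img"][:,:,::-1]); np.savez(f"{n}0.npz",**s)
    print(n,s["mtx"],s["origin"],s["attitude"])
E
```

```text
pics
{'clock': 0.0, 'joint_pos': array([ 1.19070434e+00,  2.91245885e-01, -1.54140778e-01,  1.12670879e+00,
       -9.32519012e-06,  1.43151388e+00]), 'qd': array([-0.00064189,  0.00018131,  0.00027069, -0.00086789, -0.00063389,
        0.00161884]), 'tau': array([-2.96026490e-03, -5.37140107e+01,  3.31378055e+01,  1.56505901e-02,
       -5.30278157e-04,  5.60525962e-06]), 'ee_pos': array([125.02875611, 509.43259629, 230.74478751]), 'tool_rot': array([ 7.86920695e-01,  6.17053804e-01, -5.59511679e-04,  3.30002342e-04]), 'wrist_force': array([-0.22609966, -0.0721332 ,  0.34748364]), 'moment': array([-0.01957423, -0.00859639, -0.01688978]), 'grip_width': 85.37477182452484}
scene [[482.40264199   0.         329.66296763]
 [  0.         482.40264199 203.21378945]
 [  0.           0.           1.        ]] [-269.17513281  844.88472107  531.66876821] [-0.28966674  0.7828378  -0.51293103  0.20039939]
top [[406.59421461   0.         324.93679496]
 [  0.         406.59421461 198.73811555]
 [  0.           0.           1.        ]] [ 292.11166607   14.15034683 1149.96866699] [-0.70326624  0.70707987 -0.0625894   0.03920747]
wrist [[345.13302492   0.         321.30593812]
 [  0.         345.13302492 204.88546261]
 [  0.           0.           1.        ]] [ 56.44696974 526.42800738 372.8337375 ] [0.77919386 0.610894   0.08659735 0.11030119]
```

View pics/top0.png

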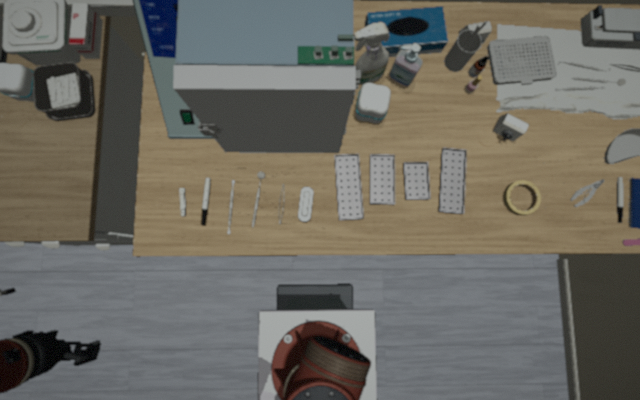

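View pics/scene0.png

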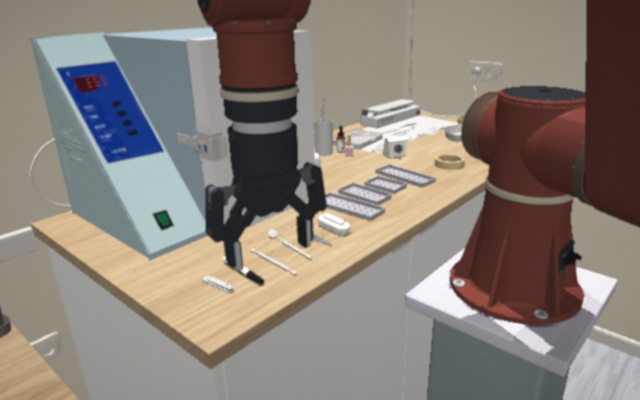

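View pics/wrist0.png

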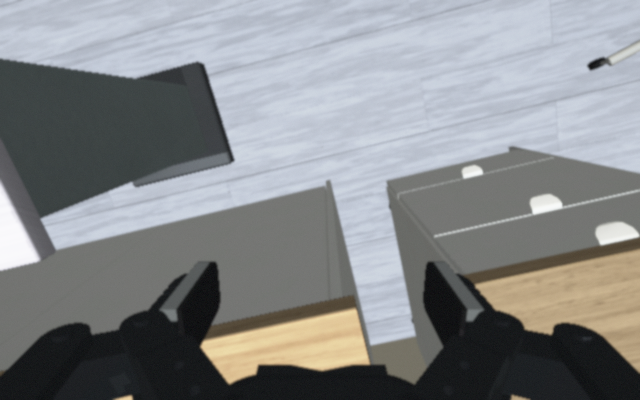

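```bash
cat > h.py <<'E'
import numpy as np,cv2
from scipy.spatial.transform import Rotation as R
def cast(s,uv,z):
    uv=np.atleast_2d(uv).astype(float)
    d=np.c_[uv,np.ones(len(uv))]@np.linalg.inv(s["mtx"]).T
    d=R.from_quat(s["attitude"]).apply(d); o=s["origin"]
    return o+d*((z-o[2])/d[:,2])[:,None]
def proj(s,P):
    p=R.from_quat(s["attitude"]).inv().apply(np.atleast_2d(P)-s["origin"])@s["mtx"].T
    return p[:,:2]/p[:,2:]
def rectify(s,x0,x1,y0,y1,z=0,sc=1.0):
    """map plane; column = (y1-y)*sc (left=+y), row=(x1-x)*sc"""
    w=int((y1-y0)*sc);h=int((x1-x0)*sc)
    c=np.array([[x1,y1,z],[x1,y0,z],[x0,y0,z],[x0,y1,z]],float)
    H=cv2.getPerspectiveTransform(proj(s,c).astype(np.float32),np.float32([[0,0],[w,0],[w,h],[0,h]]))
    return cv2.warpPerspective(s["img"],H,(w,h),flags=cv2.INTER_CUBIC)
E
python3 - <<'E'
from h import *
s=dict(np.load("top0.npz"))
im=s["img"][130:250,160:480]
cv2.imwrite("pics/topcrop.png",cv2.resize(im,None,fx=2.5,fy=2.5,interpolation=cv2.INTER_CUBIC)[:,:,::-1])
for n,u in dict(clip=(183,201),mark=(206,201),push=(231,206),mir=(258,199),tw=(283,205),br=(306,204),A=(348,187),M=(382,180),S=(416,181),B=(453,181)).items():
    print(n,cast(s,u,5)[0].round(),s["origin"][2]-s["z_map"][u[1],u[0]])
E
```

```text
clip [453. 375.   5.] 13.85257811838278
mark [453. 311.   5.] 10.46207518869528
push [438. 241.   5.] 4.59745116525778
mir [458. 165.   5.] -7.87239746755472
tw [441.  94.   5.] -5.02498535817972
br [443.  29.   5.] 20.27530761057028
A [492. -91.   5.] -16.63692383474222
M [ 512. -189.    5.] -26.24373535817972
S [ 509. -288.    5.] -23.92415528005472
B [ 509. -396.    5.] -28.54732422536722
```

View pics/topcrop.png

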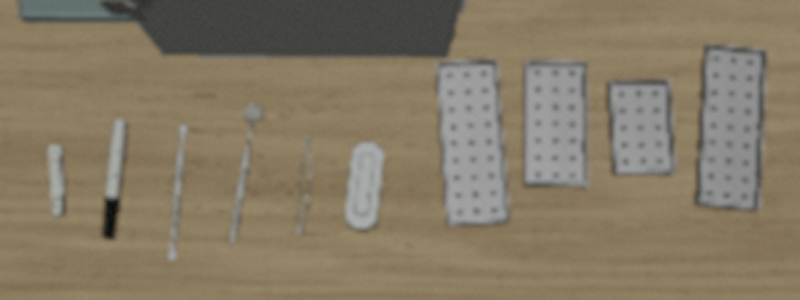

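Run:
```python
from h import *
s=dict(np.load("wrist0.npz"))
print(cast(s,[[320,200],[320,0],[320,390],[0,200],[640,200]],0).round())
print(proj(s,[[125,509.4,230.7]]))
```

```text
[[155. 501.   0.]
 [-38. 548.   0.]
 [410. 438.   0.]
 [ 70. 153.   0.]
 [241. 849.   0.]]
[[320.85343107 267.62671212]]
```

move_arm(grip=[1,1,1,1,1], linear=[[0.1,-0.1,0.02],[0.2,-0.22,0.02],[0.32,-0.32,0.02],[0.43,-0.42,0.02],[0.55,-0.5,0.02]], turn=[0.01,0.02,0.03,0.039,0.039])

```text
clock: 0.78
ee_pos: [346.2, 308.2, 239.4]
tool_rot: [0.705, 0.709, 0.0, -0.0]
wrist_force: [-0.1, 1.4, -0.1]
grip_width: 85.5
```

move_arm(grip=[1,1,1], linear=[[0.1,-0.1,0.05],[0.18,-0.22,0.1],[0.18,-0.22,0.1]], turn=[0,0,0])

```text
clock: 1.15
ee_pos: [419.9, 219.1, 280.3]
tool_rot: [0.708, 0.707, 0.001, 0.001]
wrist_force: [-0.3, 1.0, -0.6]
grip_width: 85.6
```

```bash
cat > snap.py <<'E'
import sys
from cell import get_obs, eyes
from h import *
n,t=sys.argv[1:3]
s=eyes.snapshot(n); np.savez(t+".npz",**s); cv2.imwrite(f"pics/{t}.png",s["img"][:,:,::-1])
o=get_obs(); print(o["clock"],o["ee_pos"].round(1),o["tool_rot"].round(3),o["joint_pos"].round(2))
E
python3 snap.py wrist w1
```

```text
1.2 [418.3 220.5 279.5] [0.707 0.707 0.    0.   ] [ 0.33  0.17 -0.19  1.22  0.    0.33]
```

View pics/w1.png

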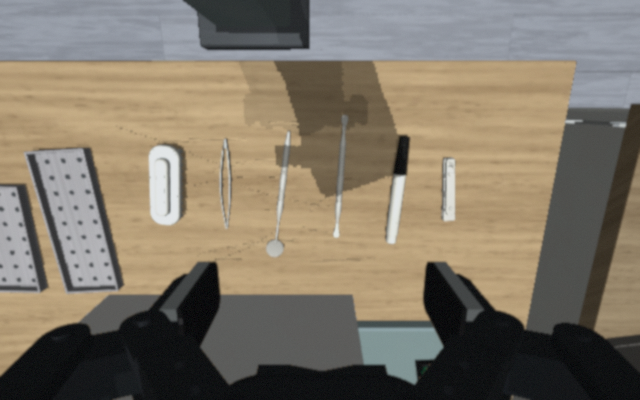

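Run:
```python
from h import *
s=dict(np.load("w1.npz"))
hsv=cv2.cvtColor(s["img"],cv2.COLOR_RGB2HSV)
m=(hsv[:,:,1]<62).astype(np.uint8); m[:, :130]=0; m[:100]=0; m[262:]=0; m[:,480:]=0
m=cv2.morphologyEx(m,cv2.MORPH_CLOSE,np.ones((3,3)))
vis=cv2.resize(np.where(m[:,:,None]>0,np.uint8([0,255,0]),s["img"])[90:270,120:480],None,fx=2.2,fy=2.2,interpolation=0)
cv2.imwrite("pics/m1.png",vis[:,:,::-1])
n,l,st,_=cv2.connectedComponentsWithStats(m,connectivity=8)
for i in range(1,n):
    if st[i,4]<60: continue
    c=[k for k in cv2.findContours((l==i).astype(np.uint8),cv2.RETR_EXTERNAL,cv2.CHAIN_APPROX_NONE)[0]]
    c=max(c,key=len)[:,0]
    P=cast(s,c,4)[:,:2].astype(np.float32)
    (cx,cy),wh,a=cv2.minAreaRect(P); b=cv2.boxPoints(((cx,cy),wh,a))
    e=[b[1]-b[0],b[2]-b[1]]; e=max(e,key=np.linalg.norm); 
    if e[0]<0:e=-e
    print(st[i],np.round([cx,cy,*wh],1),"ang from x deg",np.degrees(np.arctan2(e[1],e[0])).round(1))
```

```text
[332 114  17 125 794] [437.8 242.4   9.3 156. ] ang from x deg -3.5
[266 131  25 127 920] [460.6 164.7  22.6 164.7] ang from x deg -5.4
[ 385  137   23  108 1261] [455.4 314.   16.9 138.1] ang from x deg -4.2
[219 138  13  91 581] [444.6 100.1  14.9 114.5] ang from x deg -4.8
[ 148  144   35   82 2631] [446.   25.7  41.6 104.4] ang from x deg -6.5
[441 157  15  65 891] [451.7 377.4  82.6  17.8] ang from x deg 6.1
```

View pics/m1.png

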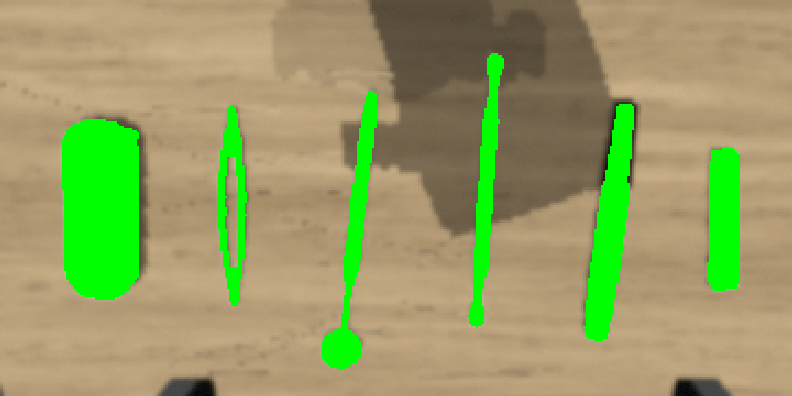

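```bash
cat > meas.py <<'E'
from h import *
def axis(P):
    vx,vy,x0,y0=cv2.fitLine(P.astype(np.float32),cv2.DIST_L2,0,.01,.01).ravel()
    if vx<0: vx,vy=-vx,-vy
    return np.array([vx,vy]),np.array([x0,y0])
if __name__=="__main__":
    s=dict(np.load("w1.npz"))
    hsv=cv2.cvtColor(s["img"],cv2.COLOR_RGB2HSV)
    m=(hsv[:,:,1]<62).astype(np.uint8)
    for n,(u0,u1,v0,v1),z in [("pusher",(330,352,108,242),4),("mirror",(262,298,125,262),4),("mirrorhandle",(262,298,125,225),4),("tweez",(215,236,130,234),4),("clip",(438,460,150,228),8)]:
        k=np.zeros_like(m);k[v0:v1,u0:u1]=m[v0:v1,u0:u1]
        q=np.argwhere(k)[:,::-1]+0.0
        P=cast(s,q,z)[:,:2]; d,c=axis(P); t=(P-c)@d
        mid=c+d*(t.max()+t.min())/2
        print(n,"mid",mid.round(1),"len",round(t.max()-t.min(),1),"near end",(c+d*t.min()).round(1),"ang",np.degrees(np.arctan2(d[1],d[0])).round(1))
    s=dict(np.load("top0.npz"))
    g=cv2.cvtColor(s["img"],cv2.COLOR_RGB2HSV)
    m=((g[:,:,1]<60)).astype(np.uint8); m[:,:325]=0;m[:,480:]=0;m[:145]=0;m[225:]=0
    m=cv2.morphologyEx(m,cv2.MORPH_CLOSE,np.ones((3,3)))
    for c in cv2.findContours(m,cv2.RETR_EXTERNAL,cv2.CHAIN_APPROX_NONE)[0]:
        if cv2.contourArea(c)<300: continue
        P=cast(s,c[:,0],14)[:,:2].astype(np.float32); r=cv2.minAreaRect(P); b=cv2.boxPoints(r)
        e=max([b[1]-b[0],b[2]-b[1]],key=np.linalg.norm); e=e if e[0]>0 else -e
        print(np.round(r[0],1),np.round(r[1],1),np.degrees(np.arctan2(e[1],e[0])).round(1))
E
python3 meas.py
```

```text
pusher mid [437.8 242.6] len 156.0 near end [360.  247.1] ang -3.3
mirror mid [460.9 168.4] len 165.1 near end [379.3 180.7] ang -8.5
mirrorhandle mid [438.  171.9] len 118.6 near end [379.3 180.6] ang -8.4
tweez mid [444.6 100.1] len 114.5 near end [387.5 104.2] ang -4.0
clip mid [450.7 376.6] len 81.8 near end [410.  372.6] ang 5.6
[ 510.3 -286.8] [110.9  75.4] 0.8
[ 515.4 -188.1] [ 75.2 149.6] -1.3
[ 511.  -391.8] [ 75.7 193.8] -5.8
[506.4 -79. ] [219.4  97.4] 3.2
```

move_arm(grip=[-0.3,-0.3,-0.3,-0.3,-0.3], linear=[[0.0515,0.052,-0.15],[0.0515,0.052,-0.3],[0.0515,0.052,-0.45],[0.0515,0.052,-0.59],[0.0515,0.052,-0.59]], turn=[-0.009,-0.009,-0.009,-0.009,-0.009])

```text
clock: 1.82
ee_pos: [433.3, 242.2, 40.1]
tool_rot: [0.725, 0.689, -0.004, -0.002]
wrist_force: [0.4, 0.1, 0.6]
grip_width: 29.9
```

```bash
python3 snap.py wrist w2; python3 -c "
from cell import get_obs;print(get_obs()['grip_width'])"
```

```text
1.875 [435.7 242.9  42.6] [ 0.725  0.689 -0.002 -0.001] [ 0.36  0.44 -0.49  0.64  0.    0.41]
29.66172907269365
```

View pics/w2.png

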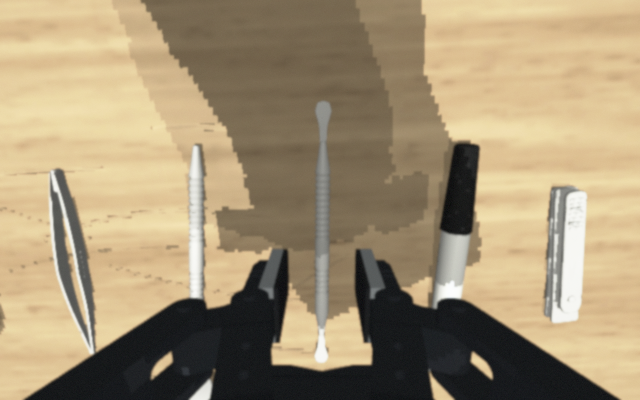

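move_arm(grip=[-0.3,-0.3,-0.3,-1,-1], linear=[[0,0,-0.05],[0,0,-0.1],[0,0,-0.1025],[0,0,-0.1025],[0,0,-0.1025]], turn=[0,0,0,0,0], newtons=40)

```text
clock: 2.5
ee_pos: [439.0, 243.3, 4.2]
tool_rot: [0.725, 0.688, 0.001, 0.0]
wrist_force: [-0.9, 0.2, 8.4]
grip_width: 5.7
```

move_arm(grip=[-1,-1,-1,-1,-1], linear=[[0,0,0],[0,0,0],[0,0,0.1],[0,0,0.2],[0,0,0.25]], turn=[0,0,0,0,0])

```text
clock: 3.12
ee_pos: [439.2, 243.3, 105.7]
tool_rot: [0.725, 0.688, 0.002, 0.001]
wrist_force: [0.6, 0.3, 0.3]
grip_width: 5.8
```

```bash
python3 snap.py wrist w3
```

```text
3.175 [440.  243.6 107.3] [0.725 0.688 0.003 0.001] [ 0.36  0.35 -0.42  0.79  0.    0.41]
```

View pics/w3.png

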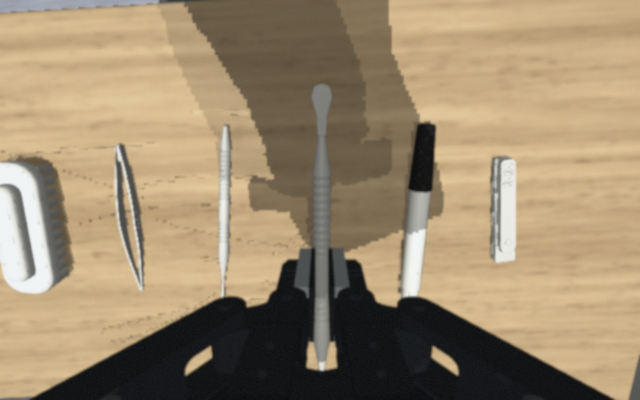

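move_arm(grip=[-1,-1,-1,-1,-1], linear=[[0,-0.1,0.1],[0,-0.22,0.17],[0,-0.36,0.24],[0,-0.5,0.28],[0,-0.64,0.3]], turn=[0,0,0,0,0])

```text
clock: 3.8
ee_pos: [438.1, -15.1, 224.0]
tool_rot: [0.725, 0.688, 0.001, 0.001]
wrist_force: [0.7, 0.4, -1.1]
grip_width: 6.0
```

move_arm(grip=[-1,-1,-1,-1,-1], linear=[[0,-0.15,0.02],[0,-0.3,0.05],[0,-0.45,0.08],[0,-0.55,0.08],[0,-0.55,0.08]], turn=[0.009,0.009,0.009,0.009,0.009])

```text
clock: 4.42
ee_pos: [437.6, -235.8, 254.6]
tool_rot: [0.707, 0.707, -0.0, 0.001]
wrist_force: [0.1, 0.3, -0.7]
grip_width: 5.6
```

```bash
python3 snap.py wrist w4
```

```text
4.475 [ 437.5 -234.1  254.4] [ 0.706  0.708  0.    -0.   ] [-0.64  0.22 -0.18  1.17  0.   -0.64]
```

View pics/w4.png

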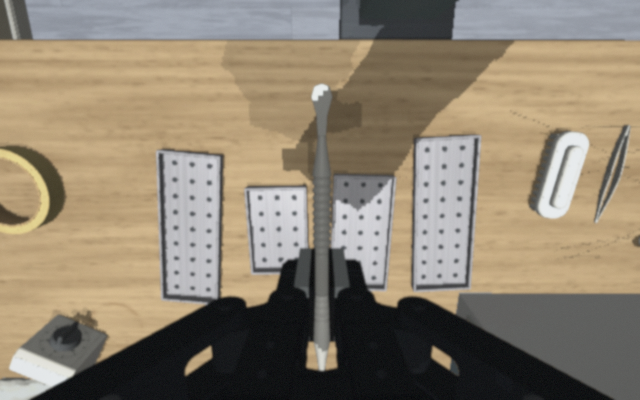

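Run:
```python
from h import *
s=dict(np.load("w4.npz"))
g=cv2.cvtColor(s["img"],cv2.COLOR_RGB2HSV)
for n,(u0,u1,v0,v1) in dict(B=(150,230,140,308),A=(405,490,125,292),S=(240,308,178,278),M=(334,402,165,293)).items():
    m=np.zeros((400,640),np.uint8); m[v0:v1,u0:u1]=(g[v0:v1,u0:u1,1]<55)
    m=cv2.morphologyEx(m,cv2.MORPH_OPEN,np.ones((2,2)))
    k,l,st,_=cv2.connectedComponentsWithStats(m); i=1+st[1:,4].argmax()
    c=cv2.findContours((l==i).astype(np.uint8),0,cv2.CHAIN_APPROX_NONE)[0][0][:,0]
    P=cast(s,c+0.0,14)[:,:2].astype(np.float32); r=cv2.minAreaRect(P); b=cv2.boxPoints(r)
    e=max([b[1]-b[0],b[2]-b[1]],key=np.linalg.norm); e=e if e[0]>0 else -e
    print(n,st[i],np.round(r[0],1),np.round(r[1],1),np.degrees(np.arctan2(e[1],e[0])).round(1))
    print(cast(s,cv2.boxPoints(cv2.minAreaRect(c)),14)[:,:2].round().tolist())
for p in [(395,176),(387,289),(333,176),(247,187),(306,185),(252,272),(307,272)]: print(p,cast(s,p,14)[0].round(1))
```

```text
B [ 157  150   67  159 9611] [ 514.5 -390.2] [ 74.9 195.5] -5.6
[[415.0, -417.0], [415.0, -344.0], [614.0, -360.0], [614.0, -443.0]]
A [ 413  135   70  158 9841] [495.2 -91.1] [191.4  73.7] 3.4
[[591.0, -123.0], [397.0, -133.0], [399.0, -60.0], [593.0, -40.0]]
S [ 245  186   64   93 5411] [ 513.9 -286.6] [116.  72.] 0.8
[[457.0, -323.0], [455.0, -251.0], [571.0, -250.0], [573.0, -328.0]]
M [ 335  174   63  120 6726] [ 516.9 -184.9] [150.5  70.4] 0.0
[[442.0, -220.0], [442.0, -150.0], [592.0, -141.0], [592.0, -218.0]]
(395, 176) [ 443.9 -152.5   14. ]
(387, 289) [ 586.6 -153.9   14. ]
(333, 176) [ 444.  -222.4   14. ]
(247, 187) [ 456.7 -320.    14. ]
(306, 185) [ 454.4 -252.9   14. ]
(252, 272) [ 563.4 -320.3   14. ]
(307, 272) [ 563.3 -253.    14. ]
```

move_arm(grip=[-1,-1,-1,-1,-1], linear=[[0.04,0.11,-0.1],[0.08,0.22,-0.2],[0.14,0.356,-0.35],[0.14,0.356,-0.48],[0.14,0.356,-0.48]], turn=[0.009,0.009,0.009,0.009,0.009])

```text
clock: 5.1
ee_pos: [490.7, -87.8, 59.7]
tool_rot: [0.684, 0.729, -0.001, -0.003]
wrist_force: [-0.3, -0.5, 0.2]
grip_width: 5.8
```

```bash
python3 snap.py wrist w5
```

```text
5.15 [492.  -89.   61.1] [ 0.684  0.729 -0.001 -0.002] [-0.33  0.42 -0.47  0.69  0.   -0.39]
```

View pics/w5.png

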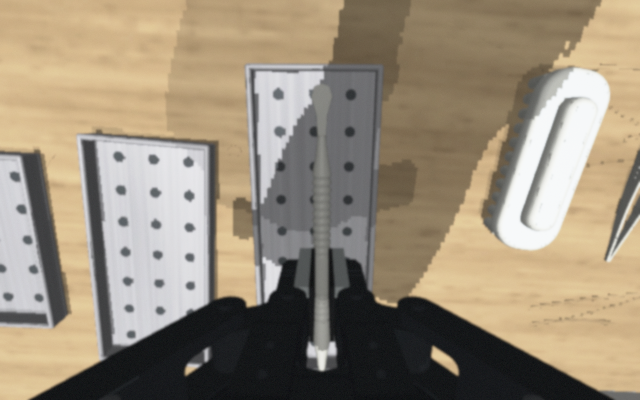

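move_arm(grip=[-1,-1,-1,-1,-0.5], linear=[[0,0,-0.06],[0,0,-0.11],[0,0,-0.136],[0,0,-0.136],[0,0,-0.136]], turn=[0,0,0,0,0])

```text
clock: 5.78
ee_pos: [494.6, -91.4, 9.1]
tool_rot: [0.685, 0.728, 0.0, 0.001]
wrist_force: [-0.5, 0.1, -0.2]
grip_width: 20.8
```

move_arm(grip=[-0.5,-0.5,-0.5,-0.5,-0.3], linear=[[0,0,0],[0,0,0],[0,0,0.05],[0,0,0.15],[0,0,0.25]], turn=[0,0,0,0,0])

```text
clock: 6.4
ee_pos: [493.5, -90.8, 109.0]
tool_rot: [0.685, 0.728, -0.0, -0.0]
wrist_force: [1.0, -0.2, 0.4]
grip_width: 29.8
```

```bash
python3 snap.py wrist w6
```

```text
6.45 [496.2 -91.6 113.8] [0.685 0.728 0.001 0.003] [-0.33  0.35 -0.4   0.81  0.   -0.39]
```

View pics/w6.png

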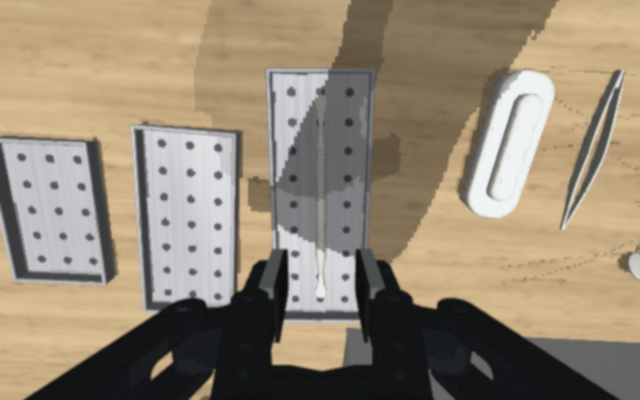

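move_arm(grip=[-0.3,-0.3,-0.3,-0.3,-0.3], linear=[[-0.05,0.14,0],[-0.1,0.28,0],[-0.127,0.43,0],[-0.127,0.58,0],[-0.127,0.655,-0.05]], turn=[-0.01,-0.02,-0.033,-0.033,-0.033])

```text
clock: 7.08
ee_pos: [443.9, 174.0, 88.9]
tool_rot: [0.756, 0.654, 0.002, 0.001]
wrist_force: [1.2, -0.0, -0.2]
grip_width: 29.9
```

move_arm(grip=[-0.3,-0.3,-0.3], linear=[[0,0,-0.05],[0,0,-0.11],[0,0,-0.11]], turn=[0,0,0])

```text
clock: 7.45
ee_pos: [441.6, 170.9, 42.8]
tool_rot: [0.757, 0.654, -0.001, -0.001]
wrist_force: [0.5, -1.1, -0.3]
grip_width: 30.0
```

```bash
python3 snap.py wrist w7
```

```text
7.5 [442.4 170.9  43.7] [ 0.757  0.653 -0.001 -0.   ] [ 0.21  0.4  -0.56  0.62 -0.    0.36]
```

View pics/w7.png

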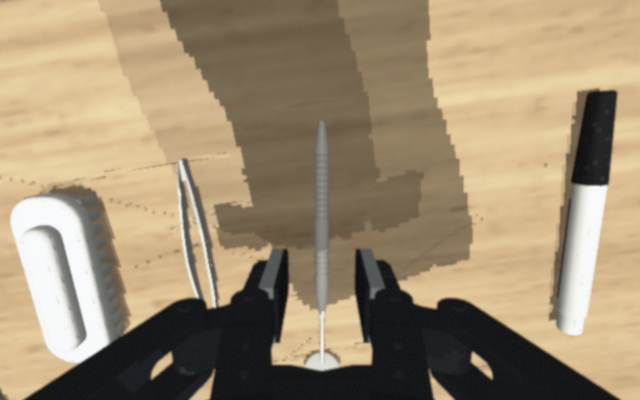

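move_arm(grip=[-0.3,-0.3,-0.3,-1,-1], linear=[[0,0,-0.05],[0,0,-0.09],[0,0,-0.1025],[0,0,-0.1025],[0,0,-0.1025]], turn=[0,0,0,0,0], newtons=40)

```text
clock: 8.12
ee_pos: [443.6, 171.1, 3.7]
tool_rot: [0.757, 0.653, 0.0, 0.0]
wrist_force: [-0.6, -0.7, 2.5]
grip_width: 6.1
```

move_arm(grip=[-1,-1,-1,-1,-1], linear=[[0,0,0],[0,0,0],[0,0,0.1],[0,0,0.2],[0,0,0.25]], turn=[0,0,0,0,0])

```text
clock: 8.75
ee_pos: [444.0, 171.3, 105.2]
tool_rot: [0.757, 0.653, 0.001, 0.001]
wrist_force: [0.5, 0.4, -0.8]
grip_width: 6.3
```

```bash
python3 snap.py wrist w8; python3 snap.py scene s8
```

```text
8.8 [445.  171.6 106.8] [0.757 0.653 0.002 0.001] [ 0.21  0.31 -0.48  0.77  0.    0.36]
8.85 [444.7 171.5 105.2] [0.757 0.653 0.002 0.001] [ 0.21  0.31 -0.49  0.77  0.    0.36]
```

View pics/w8.png

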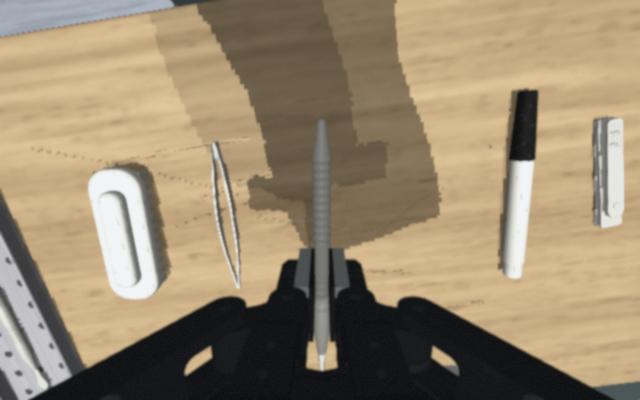

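View pics/s8.png

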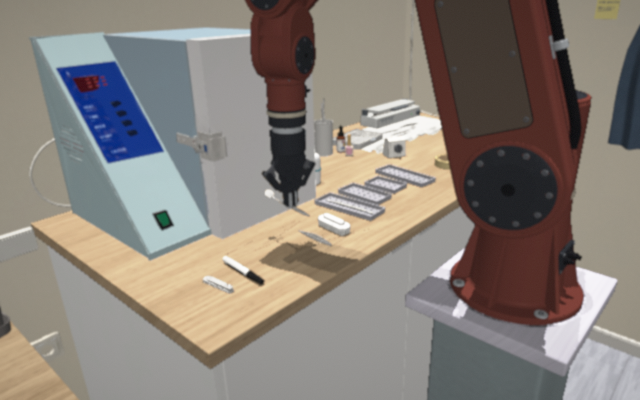

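move_arm(grip=[-1,-1,-1,-1,-1], linear=[[0,-0.14,0.03],[0,-0.29,0.03],[0,-0.44,0.03],[0,-0.59,0.03],[0,-0.74,0.03]], turn=[0,0,0,0,0])

```text
clock: 9.48
ee_pos: [442.4, -126.7, 114.2]
tool_rot: [0.757, 0.653, -0.0, -0.0]
wrist_force: [1.5, -0.9, -0.2]
grip_width: 5.7
```

move_arm(grip=[-1,-1,-1,-1,-1], linear=[[0.05,-0.14,0],[0.1,-0.28,0],[0.12,-0.43,0],[0.135,-0.56,0],[0.135,-0.661,-0.05]], turn=[0.008,0.008,0.008,0.008,0.008])

```text
clock: 10.1
ee_pos: [497.6, -392.2, 94.6]
tool_rot: [0.741, 0.672, 0.0, 0.001]
wrist_force: [-0.3, 0.8, -0.5]
grip_width: 6.0
```

move_arm(grip=[-1,-1,-1], linear=[[0,0,-0.06],[0,0,-0.06],[0,0,-0.06]], turn=[0,0,0])

```text
clock: 10.48
ee_pos: [497.1, -388.9, 71.1]
tool_rot: [0.74, 0.672, 0.0, -0.0]
wrist_force: [1.2, 0.0, -0.2]
grip_width: 5.9
```

```bash
python3 snap.py wrist w9
```

```text
10.525 [ 497.5 -389.1   71.7] [0.74  0.673 0.    0.   ] [-0.78  0.61 -0.08  0.88  0.   -0.68]
```

View pics/w9.png

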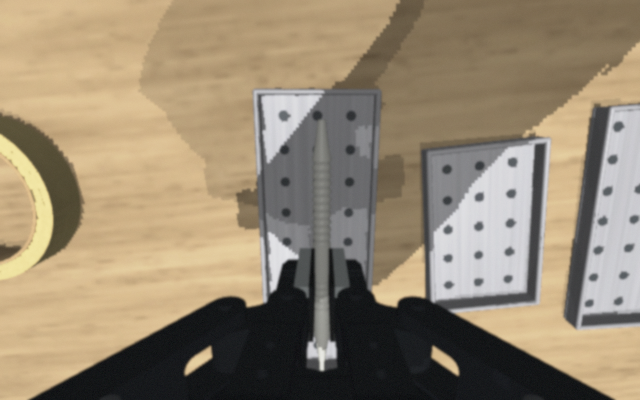

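move_arm(grip=[-1,-1,-1,-1,-0.5], linear=[[0,0,-0.08],[0,0,-0.13],[0,0,-0.1575],[0,0,-0.1575],[0,0,-0.1575]], turn=[0,0,0,0,0])

```text
clock: 11.15
ee_pos: [497.7, -389.8, 9.0]
tool_rot: [0.74, 0.672, 0.0, 0.001]
wrist_force: [1.4, 0.1, 0.2]
grip_width: 20.9
```

move_arm(grip=[-0.5,-0.5,-0.5,-0.5,-0.3], linear=[[0,0,0],[0,0,0],[0,0,0.05],[0,0,0.15],[0,0,0.25]], turn=[0,0,0,0,0])

```text
clock: 11.78
ee_pos: [496.8, -389.2, 109.1]
tool_rot: [0.74, 0.672, -0.0, -0.0]
wrist_force: [0.6, -0.9, 0.9]
grip_width: 29.8
```

```bash
python3 snap.py wrist w10
```

```text
11.825 [ 499.  -391.2  114.8] [0.74  0.672 0.    0.004] [-0.78  0.57 -0.03  0.96 -0.   -0.68]
```

View pics/w10.png

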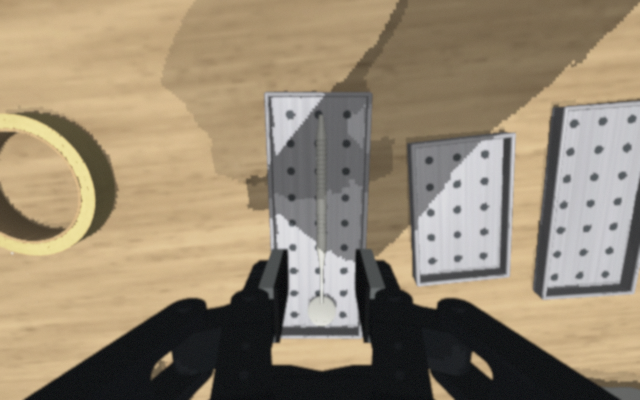

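move_arm(grip=[-0.3,-0.3,-0.3,-0.3,-0.3], linear=[[-0.05,0.14,0],[-0.1,0.28,0],[-0.131,0.43,0],[-0.131,0.58,0],[-0.131,0.73,0]], turn=[0.004,0.004,0.004,0.004,0.004])

```text
clock: 12.45
ee_pos: [444.5, -95.8, 108.3]
tool_rot: [0.732, 0.681, 0.0, 0.001]
wrist_force: [1.5, 0.4, -0.1]
grip_width: 30.0
```

move_arm(grip=[-0.3,-0.3,-0.3,-0.3,-0.3], linear=[[0,0.15,0],[0,0.3,0],[0,0.4,0],[0,0.494,0],[0,0.494,0]], turn=[0,0,0,0,0])

```text
clock: 13.08
ee_pos: [444.5, 102.2, 108.1]
tool_rot: [0.731, 0.683, 0.0, 0.0]
wrist_force: [0.9, -1.0, 0.3]
grip_width: 29.9
```

move_arm(grip=[-0.3,-0.3,-0.3,-0.3], linear=[[0,0,-0.08],[0,0,-0.16],[0,0,-0.16],[0,0,-0.16]], turn=[0,0,0,0])

```text
clock: 13.58
ee_pos: [445.2, 99.8, 44.8]
tool_rot: [0.732, 0.681, 0.0, 0.0]
wrist_force: [0.3, 0.2, 0.6]
grip_width: 29.8
```

```bash
python3 snap.py wrist w11
```

```text
13.625 [445.6  99.9  45.1] [0.732 0.681 0.001 0.001] [ 0.06  0.37 -0.6   0.6  -0.    0.13]
```

View pics/w11.png

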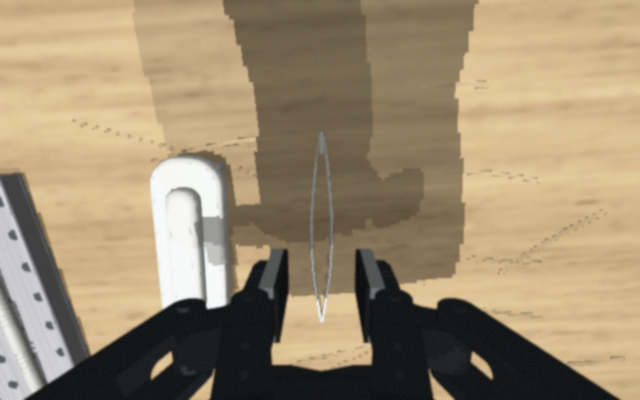

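move_arm(grip=[-0.4,-0.4,-0.4,-1,-1], linear=[[0,0,-0.05],[0,0,-0.09],[0,0,-0.105],[0,0,-0.105],[0,0,-0.105]], turn=[0,0,0,0,0], newtons=30)

```text
clock: 14.25
ee_pos: [445.2, 100.3, 2.6]
tool_rot: [0.732, 0.681, 0.0, 0.0]
wrist_force: [0.1, -0.1, 1.0]
grip_width: 11.1
```

move_arm(grip=[-1,-1,-1,-1,-1], linear=[[0,0,0],[0,0,0],[0,0,0.1],[0,0,0.2],[0,0,0.25]], turn=[0,0,0,0,0])

```text
clock: 14.88
ee_pos: [445.5, 100.3, 103.9]
tool_rot: [0.732, 0.682, 0.001, 0.001]
wrist_force: [-0.1, -0.1, -0.1]
grip_width: 11.0
```

```bash
python3 snap.py wrist w12
```

```text
14.925 [446.4 100.4 105.5] [0.732 0.682 0.002 0.001] [ 0.06  0.28 -0.53  0.75  0.    0.13]
```

View pics/w12.png

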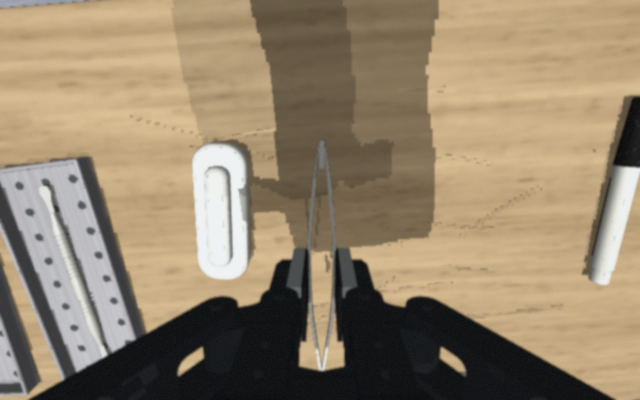

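move_arm(grip=[-1,-1,-1,-1,-1], linear=[[0,-0.14,0.02],[0,-0.29,0.02],[0.04,-0.44,0.02],[0.1,-0.57,0.02],[0.176,-0.72,0]], turn=[0,0.009,0.009,0.009,0.009])

```text
clock: 15.55
ee_pos: [513.2, -185.1, 102.6]
tool_rot: [0.712, 0.702, 0.0, 0.0]
wrist_force: [2.6, 0.6, -0.0]
grip_width: 11.0
```

move_arm(grip=[-1,-1,-1], linear=[[0,0,-0.08],[0,0,-0.08],[0,0,-0.08]], turn=[0,0,0])

```text
clock: 15.92
ee_pos: [512.4, -182.5, 71.0]
tool_rot: [0.712, 0.702, -0.0, -0.0]
wrist_force: [-0.1, 0.4, 0.2]
grip_width: 10.9
```

```bash
python3 snap.py wrist w13
```

```text
15.975 [ 512.9 -182.6   71.5] [0.712 0.702 0.    0.   ] [-0.48  0.47 -0.34  0.76  0.   -0.46]
```

View pics/w13.png

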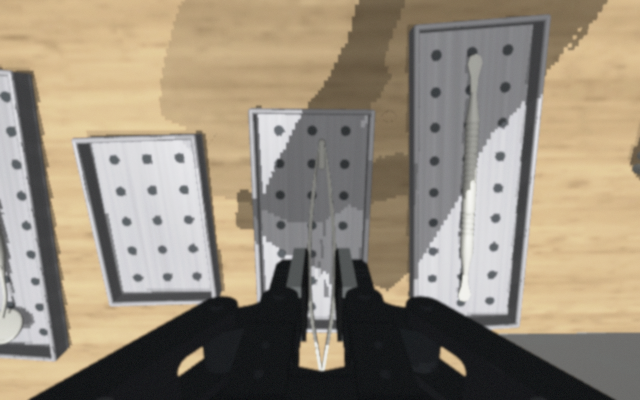

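move_arm(grip=[-1,-1,-1,-1,-0.4], linear=[[0.005,-0.014,-0.08],[0.005,-0.014,-0.13],[0.005,-0.014,-0.16],[0.005,-0.014,-0.16],[0.005,-0.014,-0.16]], turn=[0,0,0,0,0])

```text
clock: 16.6
ee_pos: [515.3, -188.9, 7.5]
tool_rot: [0.712, 0.702, 0.0, 0.001]
wrist_force: [-0.4, -0.2, -0.4]
grip_width: 25.6
```

move_arm(grip=[-0.4,-0.4,-0.4,-0.4,-0.3], linear=[[0,0,0],[0,0,0],[0,0,0.05],[0,0,0.15],[0,0,0.25]], turn=[0,0,0,0,0])

```text
clock: 17.23
ee_pos: [514.4, -188.7, 107.7]
tool_rot: [0.712, 0.702, -0.0, -0.0]
wrist_force: [0.0, -0.1, -0.4]
grip_width: 29.9
```

```bash
python3 snap.py wrist w14
```

```text
17.275 [ 517.  -189.9  112.8] [0.712 0.702 0.001 0.003] [-0.48  0.43 -0.28  0.86 -0.   -0.47]
```

View pics/w14.png

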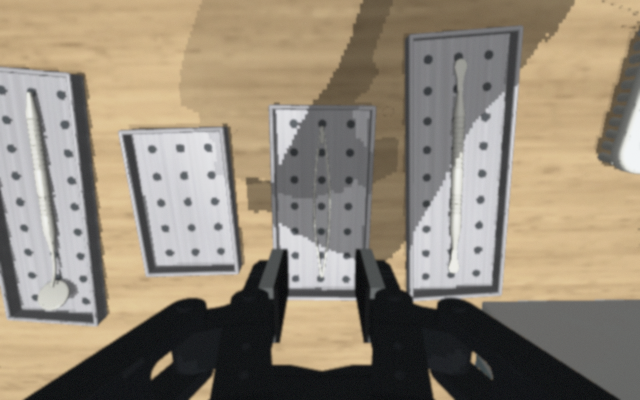

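move_arm(grip=[-0.3,-0.3,-0.3,-0.3,-0.3], linear=[[-0.05,0.14,0],[-0.1,0.28,0],[-0.159,0.42,0],[-0.159,0.57,0],[-0.159,0.71,0]], turn=[0.018,0.018,0.018,0.018,0.018])

```text
clock: 17.9
ee_pos: [450.9, 97.1, 106.9]
tool_rot: [0.672, 0.741, 0.0, 0.0]
wrist_force: [0.9, -0.4, -0.1]
grip_width: 29.7
```

move_arm(grip=[-0.3,-0.3,-0.3,-0.3,-0.3], linear=[[0,0.14,0],[0,0.28,0],[0,0.42,0],[0,0.56,0],[0,0.704,0]], turn=[0,0,0,0,0])

```text
clock: 18.52
ee_pos: [450.9, 378.8, 106.7]
tool_rot: [0.671, 0.741, 0.0, 0.0]
wrist_force: [0.8, -0.5, -0.3]
grip_width: 29.6
```

move_arm(grip=[-0.3,-0.3,-0.3,-0.3], linear=[[0,0,-0.05],[0,0,-0.13],[0,0,-0.13],[0,0,-0.13]], turn=[0,0,0,0])

```text
clock: 19.02
ee_pos: [451.5, 377.0, 55.5]
tool_rot: [0.672, 0.741, 0.0, 0.0]
wrist_force: [0.1, -0.4, 0.5]
grip_width: 29.9
```

```bash
python3 snap.py wrist w15
```

```text
19.075 [451.9 377.2  55.8] [0.672 0.741 0.001 0.   ] [ 0.57  0.56 -0.23  0.78  0.    0.47]
```

View pics/w15.png

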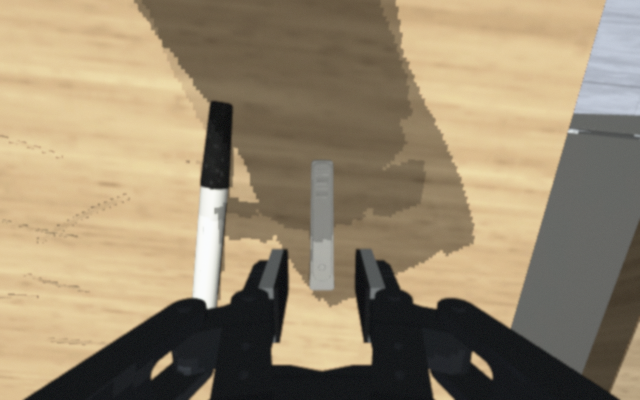

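move_arm(grip=[-0.35,-0.35,-0.35,-1,-1], linear=[[0,0,-0.06],[0,0,-0.11],[0,0,-0.1275],[0,0,-0.1275],[0,0,-0.1275]], turn=[0,0,0,0,0], newtons=40)

```text
clock: 19.7
ee_pos: [451.7, 377.3, 4.6]
tool_rot: [0.671, 0.741, 0.001, 0.0]
wrist_force: [0.2, -0.4, 0.1]
grip_width: 12.8
```

move_arm(grip=[-1,-1,-1,-1,-1], linear=[[0,0,0],[0,0,0],[0,0,0.1],[0,0,0.2],[0,0,0.25]], turn=[0,0,0,0,0])

```text
clock: 20.32
ee_pos: [451.9, 377.5, 105.9]
tool_rot: [0.671, 0.741, 0.001, 0.0]
wrist_force: [0.9, -0.1, -0.4]
grip_width: 13.0
```

```bash
python3 snap.py wrist w16
```

```text
20.375 [452.7 378.  107.8] [0.671 0.741 0.002 0.001] [ 0.57  0.5  -0.17  0.89  0.    0.47]
```

View pics/w16.png

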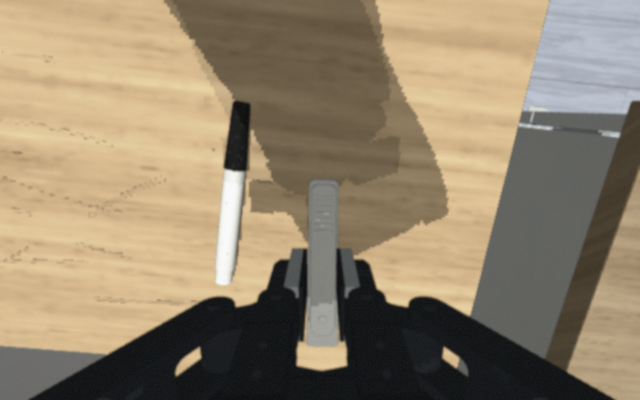

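move_arm(grip=[-1,-1,-1,-1,-1], linear=[[0,-0.14,0.02],[0,-0.28,0.02],[0,-0.42,0.02],[0,-0.56,0.02],[0,-0.7,0.02]], turn=[-0.014,-0.014,-0.014,-0.014,-0.014])

```text
clock: 21.0
ee_pos: [450.7, 95.2, 111.2]
tool_rot: [0.703, 0.711, 0.0, 0.0]
wrist_force: [0.8, -0.6, 0.1]
grip_width: 12.7
```

move_arm(grip=[-1,-1,-1,-1,-1], linear=[[0,-0.14,0],[0,-0.28,0],[0,-0.42,0],[0.03,-0.56,0],[0.06,-0.69,0]], turn=[0,0,0,0,0])

```text
clock: 21.62
ee_pos: [475.0, -181.1, 111.2]
tool_rot: [0.704, 0.711, 0.0, 0.0]
wrist_force: [1.5, 0.5, -0.4]
grip_width: 12.9
```

move_arm(grip=[-1,-1,-1,-1,-1], linear=[[0.04,-0.13,0],[0.087,-0.27,0],[0.087,-0.27,-0.1],[0.087,-0.27,-0.1],[0.087,-0.27,-0.1]], turn=[0,0,0,0,0])

```text
clock: 22.25
ee_pos: [509.7, -286.5, 72.1]
tool_rot: [0.703, 0.711, 0.0, -0.0]
wrist_force: [1.4, -0.4, 0.0]
grip_width: 12.7
```

```bash
python3 snap.py wrist w17
```

```text
22.3 [ 510.2 -286.7   72.6] [0.703 0.711 0.    0.   ] [-0.64  0.53 -0.22  0.81  0.   -0.65]
```

View pics/w17.png

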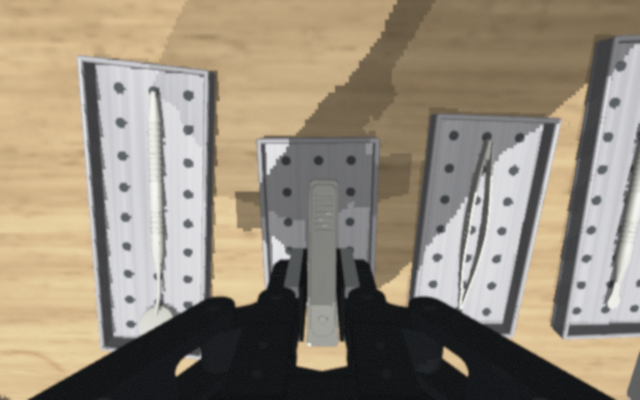

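move_arm(grip=[-1,-1,-1,-1,-0.45], linear=[[0,0,-0.08],[0,0,-0.13],[0,0,-0.159],[0,0,-0.159],[0,0,-0.159]], turn=[0,0,0,0,0])

```text
clock: 22.92
ee_pos: [510.6, -287.5, 9.0]
tool_rot: [0.703, 0.711, 0.0, 0.001]
wrist_force: [-0.5, -0.5, -0.3]
grip_width: 23.9
```

move_arm(grip=[-0.45,-0.4,-0.4,-0.4,-0.4], linear=[[0,0,0],[0,0,0],[0,0,0.05],[0,0,0.15],[-0.05,0,0.28]], turn=[0,0,0,0,0])

```text
clock: 23.55
ee_pos: [489.9, -286.8, 120.5]
tool_rot: [0.703, 0.711, 0.0, -0.0]
wrist_force: [1.2, -0.5, 0.2]
grip_width: 25.6
```

move_arm(grip=[-0.4,-0.4,-0.4,-0.4,-0.4], linear=[[-0.1,0.05,0.1],[-0.15,0.08,0.2],[-0.15,0.1,0.3],[-0.15,0.1,0.35],[-0.15,0.1,0.35]], turn=[0,0,0,0,0])

```text
clock: 24.18
ee_pos: [430.5, -247.7, 261.5]
tool_rot: [0.703, 0.711, 0.0, 0.002]
wrist_force: [-0.5, -0.0, -0.2]
grip_width: 25.4
```

```bash
python3 snap.py wrist w18; python3 snap.py top t18
```

```text
24.225 [ 430.  -247.3  260.1] [0.703 0.711 0.    0.001] [-0.67  0.22 -0.17  1.18 -0.   -0.68]
24.275 [ 429.6 -247.   259.3] [ 0.703  0.711 -0.    -0.   ] [-0.67  0.22 -0.17  1.18 -0.   -0.68]
```

View pics/w18.png

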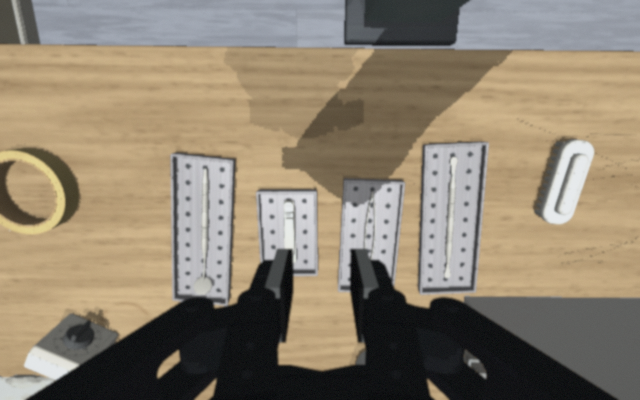

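Run:
```python
from h import *
s=dict(np.load("w18.npz"))
im=s["img"][140:310,160:500]
cv2.imwrite("pics/w18c.png",cv2.resize(im,None,fx=2.35,fy=2.35,interpolation=cv2.INTER_CUBIC)[:,:,::-1])
```

```text
(no output)
```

View pics/w18c.png

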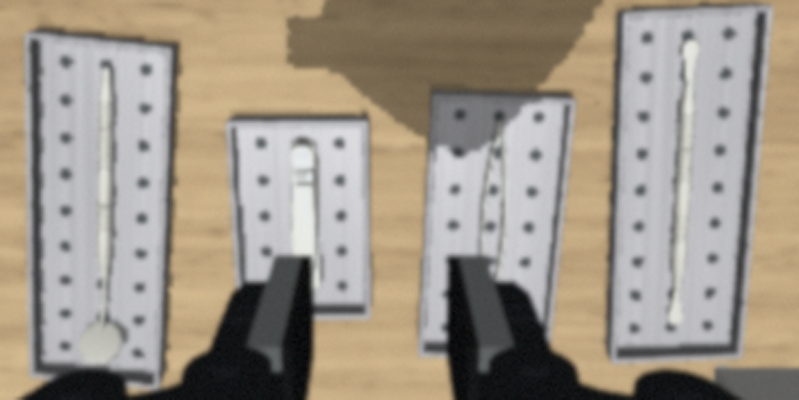

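View pics/t18.png

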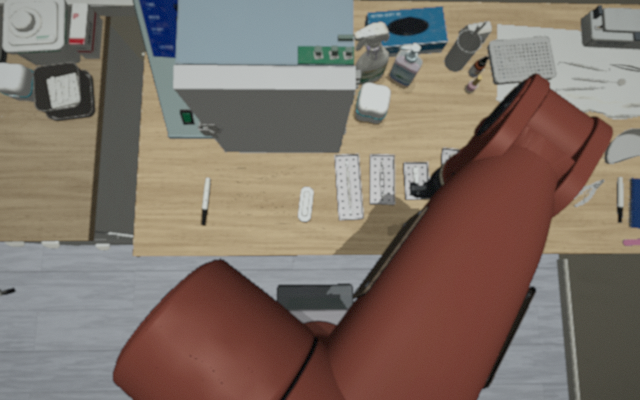

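Run:
```python
from h import *
s=dict(np.load("w18.npz"))
def q(u,v,z): return cast(s,(160+u/2.35,140+v/2.35),z)[0].round(1)
print("B rim",q(27,33,14),q(178,43,14),q(32,373,14),q(160,384,14)); print("mirror near",q(107,65,7),"head c",q(101,343,12))
print("S rim",q(229,118,14),q(368,117,14),q(371,318,14)); print("clip near",q(303,139,12))
print("M rim",q(431,92,14),q(575,95,14),q(420,355,14)); print("tw near",q(501,128,6))
print("A rim",q(618,8,14),q(772,7,14),q(608,360,14),q(738,357,14)); print("pusher",q(691,39,7),q(675,326,7))
```

```text
B rim [ 415.4 -416.8   14. ] [ 419.5 -344.6   14. ] [ 600.2 -434.6   14. ] [ 606.3 -365.5   14. ]
mirror near [ 431.8 -382.     7. ] head c [ 582.7 -396.3   12. ]
S rim [ 456.4 -321.6   14. ] [ 455.1 -252.9   14. ] [ 565.1 -250.6   14. ]
clip near [ 467.3 -285.4   12. ]
M rim [ 442.2 -222.2   14. ] [ 443.  -151.6   14. ] [ 586.9 -224.    14. ]
tw near [ 462.1 -185.7    6. ]
A rim [ 400.6 -134.5   14. ] [399.3 -61.4  14. ] [ 588.8 -122.3   14. ] [586.2 -52.4  14. ]
pusher [415.9 -95.4   7. ] [571.8 -85.6   7. ]
```

Run:
```python
from h import *
s=dict(np.load("w14.npz"))
for p,z in [((322,122),6),((322,279),6),((270,106),14),((376,106),14),((322,298),14)]: print(p,cast(s,p,z)[0].round(1))
from cell import get_obs,ctrl
a=dict(np.load("top0.npz"))["img"].astype(int);b=dict(np.load("t18.npz"))["img"].astype(int)
for n,(u0,u1,v0,v1) in dict(marker=(198,214,172,230),brush=(296,316,182,226)).items(): print(n,np.abs(a-b)[v0:v1,u0:u1].mean().round(2))
```

```text
(322, 122) [ 455. -187.    6.]
(322, 279) [ 574.7 -188.7    6. ]
(270, 106) [ 443.9 -221.    14. ]
(376, 106) [ 444.9 -151.4   14. ]
(322, 298) [ 586.7 -188.9   14. ]
marker 31.62
brush 34.74
```

Run:
```python
from h import *
for f in ["top0","t18"]:
    g=cv2.cvtColor(dict(np.load(f+".npz"))["img"],cv2.COLOR_RGB2HSV)
    for n,(u0,u1,v0,v1) in dict(marker=(198,214,172,230),brush=(296,316,182,226)).items():
        m=np.argwhere((g[v0:v1,u0:u1,1]<60)|(g[v0:v1,u0:u1,2]<60)); print(f,n,len(m),(m.mean(0)+[v0,u0]).round(2))
```

```text
top0 marker 273 [198.29 205.44]
top0 brush 502 [203.75 305.32]
t18 marker 273 [197.26 205.5 ]
t18 brush 516 [203.78 305.3 ]
```

```bash
python3 -c "
from cell import ctrl,get_obs
print(ctrl.close_job(), get_obs()['clock'])"
```

```text
the job is handed in; nothing more can be done
the job is handed in; nothing more can be done
```

I put all four steel instruments in their trays and handed the job in at about 24 s. The hand-in reports no verdict, so what follows rests on my own camera checks.

| Instrument | Tray | Lengthwise offset from tray middle |
|---|---|---|
| Pusher | long, nearest the instrument row | about 0 mm |
| Mouth mirror | the other long tray | about 0.5 mm |
| Tweezers | medium | about 1 mm |
| Nail clipper | short | about 3 mm |

- **Placement:** in the last wrist pictures each instrument lies flat, along its tray and near the middle crosswise. The fingers are clear above them. The clipper's far end was hidden by a finger, so its offset comes from its near end and known length.
- **Tweezers disagreement:** a final wider view, with the near end in shadow, gave about 5 mm instead of 1 mm. I trust the closer picture, and both are inside the 14 mm limit.
- **Marker and brush:** the nail brush did not move in the overhead view. The marker's outline shifted by about 1 pixel (about 3 mm), which I put down to a lighting change. That is well under the 15 mm limit, and the arm never came near it.
- **Forces:** the highest wrist force I read was about 8 N, while gripping the pusher.

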